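# Snap the socket onto the impact wrench and half-open its air valve

## Task

The socket is only started on the square drive of the upright impact wrench and rests on the drive's two spring balls: push it fully home until they click in. Then turn the lever of the air valve half-way open, to 45 degrees, and let go; keep the air shut until the socket is home. Leave the hub, the loose nut, the other socket and the spanner where they are.

Things in the scene. Friction and masses are not known exactly. Their poses are not given: they have to be found in the camera images.
- socket_top (a point): Centre of the top face of the loose dark steel socket on the wrench's drive, mouth up: 66 mm tall, nose 38 mm across, lower 38 mm 44 mm across, 19 mm hex hole 25 mm deep in the top, 0.32 kg. It goes straight down about 11 mm to be home: the spring balls resist with some 7 to 12 N in the first 5 mm, then they snap over and it runs on easily and stops hard on the shoulder. z up.
- socket_foot (a point): Centre of the socket's lower face, 66 mm below socket_top, z axis up along the socket. The square bore has 0.6 mm play a side on the drive.
- drive_foot (a point): Centre of the round shoulder at the foot of the 19 mm square drive (30 mm tall), 195 mm above the bench; the socket's lower face sits here when home. The wrench (84 mm across) stands upright in a fixed stand; grip and pipe run level, 70 mm above the bench, to the valve 220 mm away. z up, y along the pipe to the valve.
- ball_a (a joint): A 10 mm spring ball in the side of the drive that faces the stand's -x, 8 mm above drive_foot: 0 fully out (as again when clicked in), about 0.002 m while the socket's wall presses it in.
- ball_b (a joint): The like ball in the opposite side of the drive, with the same values.
- valve_stem (a point): Upright axis of the ball valve's lever, at lever height, 104 mm above the bench. Fixed to the stand, 220 mm along the pipe from the wrench's axis. y points along the pipe, away from the wrench; x level, across the pipe.
- lever_end (a point): Point on the lever's black grip, 105 mm from the stem, at mid height, 104 mm above the bench. The lever is a level bar; its grip, 22 mm wide and 14 mm high, reaches from 40 to 125 mm from the stem, with free space beneath. x axis along the lever, pointing back to the stem.
- valve (a joint): Lever angle in rad: 0 shut, the lever straight across the pipe, pointing to valve_stem's -x; 1.571 open, the lever along the pipe pointing away from the wrench (valve_stem's +y); it grows clockwise seen from above. 0.785 is half open. It starts near shut, turns with about 0.25 N m of friction and stays where it is left.
- hub: Wheel hub, flange 132 mm across, 94 mm tall, loose on the bench. Origin at the centre of its underside. To be left alone.
- wheel_nut: Steel wheel nut, 25 mm across, 21 mm tall, loose on the bench beyond the stand. Origin at the centre of its underside. To be left alone.
- spare_socket: A second, bigger socket, 48 mm across and 85 mm tall, standing on the bench beyond the stand. Origin at the centre of its underside. To be left alone.
- spanner: Steel spanner 200 mm long lying on the bench. To be left alone.
Mind the look-alikes: they are no part of the job. What is shaped like the part that bears socket_top but turquoise or white is not meant.

How it is judged:
By the outcome, as a careful person would: the job done as asked, in the order asked, and still so for the second after the job is handed in, with the robot touching nothing.
It also fails if it takes over 42 s, if anything falls off the work surface, if the arm or the gripper's body presses on something with over 40 N, if the wrist force passes 120 N, or if a joint passes its speed limit or range.

## Robot

A 6-joint arm with a two-finger parallel gripper is mounted at the origin on the work surface. World frame = base frame: x ahead of the robot, y to its left, z up, the work surface at z = 0. Lengths are in m, angles in rad, forces in N, time in s.
With the tool pointing down it reaches from about 0.375 to 0.75 m from the base axis. Payload 9 kg.
Tool frame: the origin (TCP) lies at the very end of the fingers, on their centre line; the grasp point (between the pads) lies 19 mm behind it; z points along the fingers, y is the line along which they close (so a half turn about z gives the same grasp; the last joint's range is limited). The gripper opens to 85 mm and grips with 20 to 120 N. Pads are 22 mm wide; open, the fingers measure 114 mm over their backs; the gripper's body (76 mm by 85 mm) begins 54 mm behind the grasp point. The pads swing forward as they close: fully open they stand 13 mm farther back than shut.
Start: joints at [-1.566, 0.104, 0.097, 1.564, 0, 1.353], TCP at [0.133, -0.585, 0.231] pointing down, gripper open.
Joint ranges: [-2.99, 2.99], [-0.84, 1.86], [-1.1, 1.16], [-1.84, 2.11], [-1.51, 1.56], [-3.14, 3.14]. Speed limits (rad/s): [2.22, 2.22, 2.57, 3.14, 3.14, 3.14].

## Interface

Orientations are given as a unit quaternion [x, y, z, w].
In Python, from plant import robot gives the robot as it stands.
- The arm moves only by the shell command python3 -m inch 'ROWS' [FORCE]. ROWS is JSON, a list of rows, each a list of 3 entries, a list of its own where there are three numbers: the shift along the tool's x, y, z in mm, then the turn, a rotation vector about the tool's x, y, z in degrees, then the finger opening in mm, from 0 to 85.4. In form: [[[tx, ty, tz], [wx, wy, wz], gripper], ...]. A call has 1 to 12 rows; each row is the pose to reach, as a shift and turn from the pose commanded when the call began, along the tool's axes at that moment; what a row does not reach only later rows make up. A row lasts 1/12 s, in which the tool goes at most 41.7 mm and 7.16 degrees, less where a joint would pass 70% of its speed; a pose out of reach is approached as far as the arm can. A call with a gripper value outside its range is refused whole. The fingers move at their own pace and stop on an object; FORCE is the grip in N (left out, the last holds). Time passes only in rows, so rows that repeat a pose let the fingers close. It gives the time, the measured TCP pose, the force, the opening and the grip force at its end, in the units of the state.
- robot.observe(): the state, without advancing time (a new reading comes with each control period).
- robot.read_camera(name): name is "scene" or "top" or "wrist"; returns the picture (384x512x3 uint8, blue, green, red); there is no depth.
- robot.camera_params(name): a dict with "fx", "fy", "cx", "cy" (pixels), "eye" and "rotation" of the camera in the world. Camera axes: x right, y down, z forward; pixel columns grow to the right and rows downward; lengths in m; the calibration is good to about 2 mm. A picture is of the moment at which its call begins: read the wrist's pose just before it. camera_params takes no time and is no camera call; for the wrist camera it gives the pose at the moment of the call.
- robot.sign_off(): hands the job in; it is judged then, once.
The state is a dict: "clock": time; "qpos": joint angles; "qvel": joint speeds; "effort": joint torques, N m; "position": TCP position; "orientation": TCP orientation; "wrist_force": force on the tool from outside, world axes, zero at the start; "torque": the same for the moment, N m; "gripper_width": finger opening in m; "gripper_force": force on a finger pad.
Only numpy, scipy, OpenCV 4.12 (cv2) and the standard library are available. Lean on these libraries where they do the work, as an engineer would, in place of code of your own. Each camera call takes 0.05 s, during which the arm holds its last target. There are 200 camera calls.

## Working session

There is one attempt and no reset: what is moved stays moved. The work goes in short steps, Python scripts to look and compute and a shell command to move; the robot and the scene stay as the last step left them, time stands still between calls to the robot, and variables do not carry over. Pictures are saved under pics/ and viewed, at most 10 in all, crops included, and the job is handed in when it is done.

```bash
mkdir -p pics; ls; cat > h.py <<'E'
import numpy as np,cv2
from plant import robot
def ray(P,u,v):
    d=np.array([(u-P['cx'])/P['fx'],(v-P['cy'])/P['fy'],1.]);return np.array(P['eye']),np.array(P['rotation'])@d
def atz(P,u,v,z):
    e,d=ray(P,u,v);return e+d*(z-e[2])/d[2]
def proj(P,X):
    c=np.array(P['rotation']).T@(np.array(X)-P['eye']);return c[0]/c[2]*P['fx']+P['cx'],c[1]/c[2]*P['fy']+P['cy']
E
python3 - <<'E'
from h import *
for n in('scene','top'):
    im=robot.read_camera(n);cv2.imwrite(f'pics/{n}0.png',im)
    P=robot.camera_params(n);print(n,P)
s=robot.observe();print(s['clock'],s['position'],s['orientation'],s['wrist_force'])
a=cv2.imread('pics/scene0.png');b=cv2.imread('pics/top0.png')
E
```

```text
pics
scene {'fx': 405.8197077849027, 'fy': 405.8197077849027, 'cx': 251.83707879137017, 'cy': 191.3433019561621, 'eye': array([ 1.06785872, -0.43184314,  1.21389924]), 'rotation': array([ 0.88796433,  0.36664673, -0.10746972, -0.25600738])}
top {'fx': 488.06024471510113, 'fy': 488.06024471510113, 'cx': 247.31026971961467, 'cy': 197.32131085168194, 'eye': array([0.35299703, 0.01308414, 1.53795985]), 'rotation': array([-0.69481799,  0.71406554, -0.05996827,  0.06117328])}
0.1 [ 0.13258824 -0.5848601   0.23058504] [ 9.93801977e-01  1.11163234e-01  6.82988376e-05 -6.00246055e-04] [-0.42294613 -0.9140018  -0.28669194]
```

View pics/scene0.png

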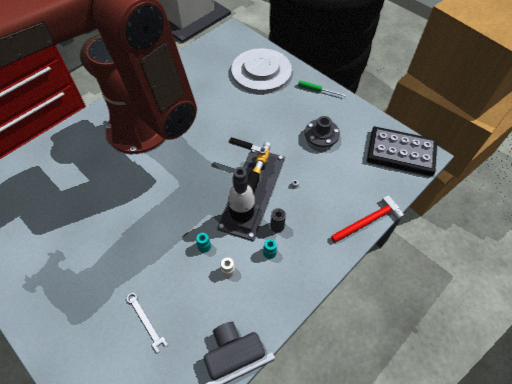

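View pics/top0.png

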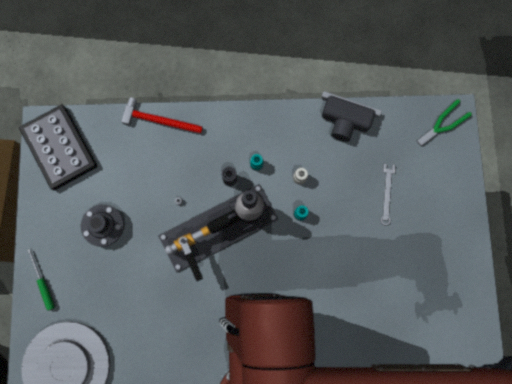

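The scene picture shows the wrench with its dark socket at (240,175) and the valve with its lever at (255,148). In the top picture these are at (249,200) and (185,243), with the lever end at about (198,277). Turquoise and white look-alikes stand on the bench at top (257,161), (302,212) and (302,175). The dark spare socket is at (229,175). The target is the dark socket on the wrench, and I'll enlarge it to confirm.

```bash
sed -i 's/^def ray/from scipy.spatial.transform import Rotation as Ro\ndef ray/; s/np.array(P\[.rotation.\])/Ro.from_quat(P["rotation"]).as_matrix()/g' h.py
python3 - <<'E'
from h import *
a=cv2.imread('pics/scene0.png')[125:245,205:305];b=cv2.imread('pics/top0.png')[180:290,155:285]
r=lambda i,f:cv2.resize(i,None,fx=f,fy=f,interpolation=cv2.INTER_CUBIC)
A=r(a,5);B=r(b,5)  # 600x500
cv2.imwrite('pics/cs.png',A);cv2.imwrite('pics/ct.png',B)
P=robot.camera_params('top')
print(atz(P,249,198,.272),atz(P,185,243,.104),atz(P,198,277,.104))
E
```

```text
[0.57037689 0.00787311 0.272     ] [0.47042815 0.19869362 0.104     ] [0.37086956 0.16148518 0.104     ]
```

View pics/cs.png

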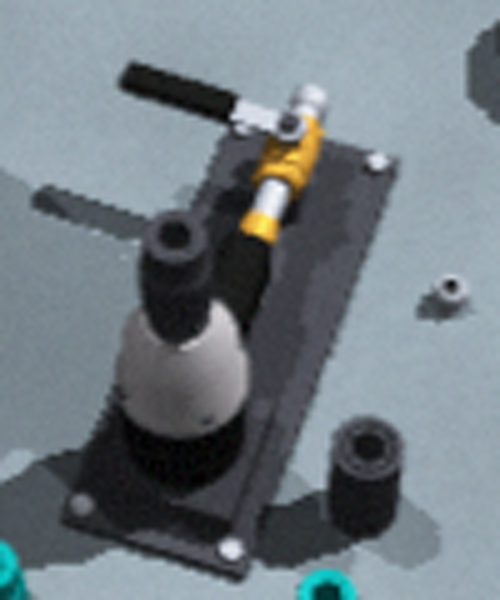

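View pics/ct.png

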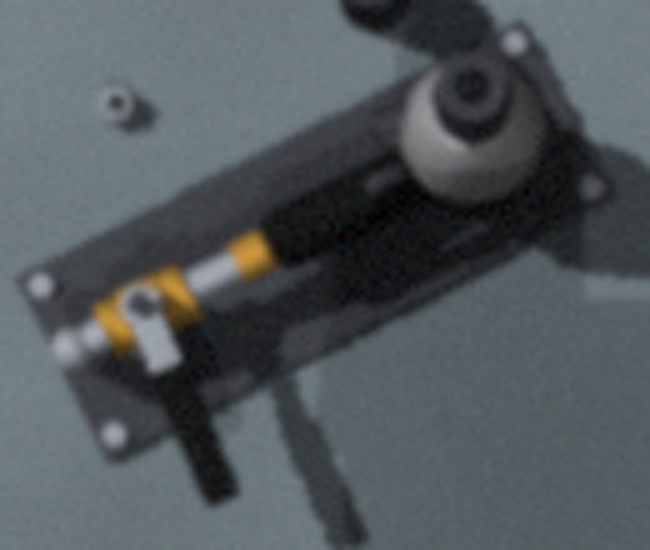

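The crops confirm it. The dark socket's mouth is at scene (240,172) and top (249,197), on the grey wrench nose. The stem is at scene (263,149) and top (183,240), and the lever tip at scene (230.6,141) and top (199,279.5).

```bash
python3 - <<'E'
from h import *
S=robot.camera_params('scene');T=robot.camera_params('top')
c=lambda x,y,ox,oy:((x+.5)/5-.5+ox,(y+.5)/5-.5+oy)
s=lambda x,y:c(x,y,205,125)
t=lambda x,y:c(x,y,155,180)
for n,a,b,z in (('sock',s(176,236),t(471,88),.272),('stem',s(290,123),t(142,302),.115),('tip',s(128,76),t(220,495),.104)):
    X=atz(S,*a,z);Y=atz(T,*b,z);
    e1,d1=ray(S,*a);e2,d2=ray(T,*b)
    k=np.linalg.lstsq(np.c_[d1,-d2],e2-e1,rcond=None)[0]
    print(n,X,Y,'tri',e1+k[0]*d1,e2+k[1]*d2)
W=robot.camera_params('wrist');print(W);o=robot.observe();print(Ro.from_quat(o['orientation']).as_matrix().round(3),o['position'])
E
```

```text
sock [0.57591641 0.0089864  0.272     ] [0.57252754 0.00834052 0.272     ] tri [0.57441949 0.01032779 0.26913391] [0.57306401 0.00832893 0.26890635]
stem [0.48162562 0.20328569 0.115     ] [0.47842632 0.20305815 0.115     ] tri [0.47989987 0.20515538 0.11176506] [0.47873958 0.20353261 0.11144614]
tip [0.36580645 0.15942922 0.104     ] [0.36624344 0.15979    0.104     ] tri [0.36594099 0.15931591 0.10421271] [0.36624103 0.15976328 0.10426125]
{'fx': 323.9896293665808, 'fy': 323.9896293665808, 'cx': 253.61056156237328, 'cy': 187.7453741414643, 'eye': array([ 0.21504608, -0.56537554,  0.37365769]), 'rotation': array([ 0.77045697, -0.61542561, -0.10448287,  0.12934725])}
[[ 0.975  0.221  0.   ]
 [ 0.221 -0.975  0.001]
 [ 0.    -0.001 -1.   ]] [ 0.13258824 -0.5848601   0.23058504]
```

```bash
python3 -m inch '[[[40,-34,-30],[0,0,-7],30],[[80,-68,-60],[0,0,-14],20],[[120,-103,-80],[0,0,-21],20],[[160,-137,-80],[0,0,-28],20],[[200,-171,-80],[0,0,-35],20],[[240,-206,-80],[0,0,-42],20],[[280,-240,-80],[0,0,-49],20],[[320,-274,-80],[0,0,-56],20],[[360,-309,-80],[0,0,-63],20],[[400,-343,-80],[0,0,-70],20],[[400,-343,-80],[0,0,-77],20],[[400,-343,-80],[0,0,-84],20]]'
cat > st.py <<'E'
from h import *
import sys
o=robot.observe();R=Ro.from_quat(o['orientation']).as_matrix();p=o['position']
print(round(o['clock'],2),'q',o['qpos'].round(3) if hasattr(o['qpos'],'round') else o['qpos'],'p',np.round(p,4),'F',np.round(o['wrist_force'],1),'w',o['gripper_width'],'gf',o['gripper_force']);print(R.round(3))
if len(sys.argv)>3:
    t=np.array(list(map(float,sys.argv[1:4])));print('shift mm',(R.T@(t-p)*1000).round(1))
    if len(sys.argv)>4:
        a=np.radians(float(sys.argv[4]));y=np.array([np.cos(a),np.sin(a),0]);z=np.array([0,0,-1.]);G=np.c_[np.cross(y,z),y,z]
        print('turn',np.degrees(Ro.from_matrix(R.T@G).as_rotvec()).round(2))
E
python3 st.py .574 .0087 .31
```

```text
clock: 1.1
position: [0.422, -0.1948, 0.3107]
orientation: [0.662, 0.75, -0.0, 0.0]
wrist_force: [1.5, -0.9, 0.7]
gripper_width: 0.0199
gripper_force: 0.0
1.1 q [-0.715 -0.271 -0.113  1.729 -0.     0.732] p [ 0.422  -0.1948  0.3107] F [ 1.5 -0.9  0.7] w 0.019937357020082203 gf 0.0
[[-0.124  0.992  0.   ]
 [ 0.992  0.124 -0.   ]
 [-0.     0.    -1.   ]]
shift mm [183.1 176.    0.7]
```

```bash
python3 -m inch '[[[30,28,-10],[0,0,-5],20],[[60,57,-20],[0,0,-10],20],[[90,86,-30],[0,0,-15],20],[[120,115,-30],[0,0,-20],20],[[150,145,-30],[0,0,-25],20],[[183,176,-30],[0,0,-28],20],[[183,176,-30],[0,0,-28],20],[[183,176,-30],[0,0,-28],20],[[183,176,-30],[0,0,-28],20]]'
python3 st.py .574 .0087 .31
python3 - <<'E'
from h import *
W=robot.camera_params('wrist')
im=robot.read_camera('wrist');cv2.imwrite('pics/w1.png',im)
print(W,proj(W,[.574,.0087,.272]))
E
```

```text
clock: 1.85
position: [0.5743, 0.0058, 0.3402]
orientation: [0.463, 0.886, -0.0, -0.001]
wrist_force: [-0.5, 0.2, -0.2]
gripper_width: 0.0199
gripper_force: 0.0
1.85 q [-0.217  0.085  0.277  1.765 -0.     0.746] p [0.5743 0.0058 0.3402] F [-0.5  0.2 -0.2] w 0.019944237898130837 gf 0.0
[[-0.571  0.821 -0.001]
 [ 0.821  0.571 -0.   ]
 [ 0.001 -0.001 -1.   ]]
shift mm [ 2.5  1.4 30.2]
{'fx': 323.9896293665808, 'fy': 323.9896293665808, 'cx': 253.61056156237328, 'cy': 187.7453741414643, 'eye': array([0.52575711, 0.07646449, 0.48330735]), 'rotation': array([0.94100173, 0.29479755, 0.04945492, 0.15863278])} (np.float64(255.12156802204697), np.float64(201.07901669105115))
```

View pics/w1.png

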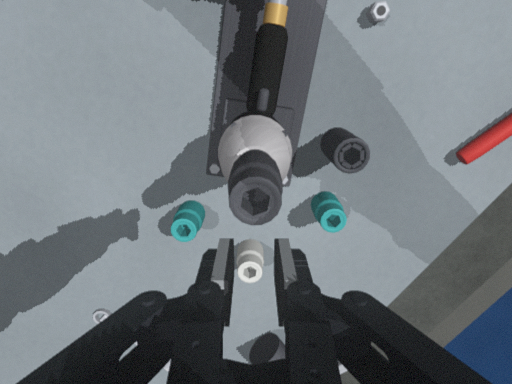

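The wrist view shows the dark socket's mouth at (255,201), where the projection put it, within 1 px. So (0.574, 0.0087) holds. I'll centre over it and go down.

```bash
python3 -m inch '[[[2.5,1.5,20],[0,0,0],20],[[2.5,1.5,40],[0,0,0],20],[[2.5,1.5,55],[0,0,0],20],[[2.5,1.5,62],[0,0,0],20],[[2.5,1.5,62],[0,0,0],20]]'
python3 -m inch '[[[0,0,1.5],[0,0,0],20],[[0,0,3],[0,0,0],20],[[0,0,4.5],[0,0,0],20],[[0,0,6],[0,0,0],20],[[0,0,6],[0,0,0],20]]'
python3 -m inch '[[[0,0,1],[0,0,0],20],[[0,0,2],[0,0,0],20],[[0,0,3],[0,0,0],20],[[0,0,3],[0,0,0],20]]'; python3 st.py .574 .0087 .261
```

```text
clock: 2.32
position: [0.5732, 0.0075, 0.2774]
orientation: [0.464, 0.886, -0.0, -0.001]
wrist_force: [0.2, 0.7, -0.4]
gripper_width: 0.0199
gripper_force: 0.0
clock: 2.73
position: [0.5744, 0.0086, 0.2729]
orientation: [0.464, 0.886, -0.0, 0.0]
wrist_force: [0.2, 0.2, -0.3]
gripper_width: 0.0199
gripper_force: 0.0
clock: 3.07
position: [0.5748, 0.0086, 0.2711]
orientation: [0.463, 0.886, 0.0, 0.001]
wrist_force: [0.0, -0.0, 6.5]
gripper_width: 0.0199
gripper_force: 3.5
3.07 q [-0.212  0.037  0.1    1.631 -0.     0.751] p [0.5748 0.0086 0.2711] F [ 0.  -0.   6.5] w 0.019876091888455953 gf 3.4568873892567353
[[-0.57   0.821  0.002]
 [ 0.821  0.57  -0.001]
 [-0.002  0.001 -1.   ]]
shift mm [ 0.6 -0.6 10.1]
```

Contact is at about z = 0.271 with 6.5 N, as expected. I'll press on in small steps.

```bash
python3 -m inch '[[[0,0,1],[0,0,0],20],[[0,0,2],[0,0,0],20],[[0,0,3],[0,0,0],20],[[0,0,4],[0,0,0],20],[[0,0,4],[0,0,0],20]]'
python3 -m inch '[[[0,0,1],[0,0,0],20],[[0,0,2],[0,0,0],20],[[0,0,3],[0,0,0],20],[[0,0,3],[0,0,0],20]]'
python3 -m inch '[[[0,0,1],[0,0,0],20],[[0,0,2],[0,0,0],20],[[0,0,3],[0,0,0],20],[[0,0,3],[0,0,0],20]]'
```

```text
clock: 3.48
position: [0.5744, 0.0087, 0.2658]
orientation: [0.464, 0.886, -0.0, 0.0]
wrist_force: [0.3, -0.3, -0.3]
gripper_width: 0.0201
gripper_force: 0.0
clock: 3.82
position: [0.5742, 0.0086, 0.2622]
orientation: [0.464, 0.886, -0.0, -0.0]
wrist_force: [-0.5, 0.0, -0.1]
gripper_width: 0.0198
gripper_force: 0.0
clock: 4.15
position: [0.5746, 0.0086, 0.2612]
orientation: [0.464, 0.886, 0.0, 0.001]
wrist_force: [-1.8, 0.3, 8.1]
gripper_width: 0.0199
gripper_force: 4.3
```

```bash
python3 -m inch '[[[0,0,1],[0,0,0],20],[[0,0,2],[0,0,0],20],[[0,0,2],[0,0,0],20]]'
python3 -m inch '[[[0,0,1],[0,0,0],20],[[0,0,2],[0,0,0],20],[[0,0,2],[0,0,0],20]]'
```

```text
clock: 4.4
position: [0.5748, 0.0085, 0.2611]
orientation: [0.463, 0.886, 0.0, 0.002]
wrist_force: [-6.1, 1.2, 18.7]
gripper_width: 0.0198
gripper_force: 9.7
clock: 4.65
position: [0.575, 0.0084, 0.261]
orientation: [0.463, 0.886, 0.001, 0.003]
wrist_force: [-9.2, 1.8, 30.7]
gripper_width: 0.0202
gripper_force: 15.0
```

The stop is hard at z = 0.261 (195 + 66 mm), so the socket is home. Next I'll lift off and go above the lever.

```bash
python3 -m inch '[[[0,0,-30],[0,0,0],20],[[0,0,-60],[0,0,0],25],[[0,0,-80],[0,0,0],40],[[0,0,-80],[0,0,0],40]]'; python3 st.py .400 .173 .23 111
```

```text
clock: 4.98
position: [0.5754, 0.0084, 0.3406]
orientation: [0.464, 0.886, 0.001, 0.003]
wrist_force: [1.2, -1.0, -0.4]
gripper_width: 0.0401
gripper_force: 0.0
4.98 q [-0.213  0.078  0.271  1.757 -0.     0.752] p [0.5754 0.0084 0.3406] F [ 1.2 -1.  -0.4] w 0.04012316294387542 gf 0.0
[[-0.57   0.821  0.006]
 [ 0.822  0.57  -0.001]
 [-0.005  0.004 -1.   ]]
shift mm [235.7 -50.7 109.3]
turn [ 3.000e-02  4.000e-01 -7.624e+01]
```

```bash
python3 -m inch '[[[30,-7,0],[0,0,-7],40],[[60,-14,0],[0,0,-14],40],[[90,-20,0],[0,0,-21],40],[[120,-27,10],[0,0,-28],40],[[150,-33,30],[0,0,-35],40],[[180,-40,50],[0,0,-42],40],[[210,-46,70],[0,0,-49],40],[[236,-51,90],[0,0,-56],40],[[236,-51,100],[0,0,-63],40],[[236,-51,109],[0,0,-70],40],[[236,-51,109],[0,0.4,-76],40],[[236,-51,109],[0,0.4,-76],40]]'; python3 st.py .400 .173 .085 111
python3 - <<'E'
from h import *
W=robot.camera_params('wrist')
im=robot.read_camera('wrist');cv2.imwrite('pics/w2.png',im)
import pickle;pickle.dump(W,open('w2.pkl','wb'))
for X in([.479,.204,.115],[.366,.1595,.104],[.400,.173,.104]):print(proj(W,X))
im=robot.read_camera('top')[175:295,150:290];cv2.imwrite('pics/t2.png',cv2.resize(im,None,fx=5,fy=5,interpolation=cv2.INTER_CUBIC))
E
```

```text
clock: 5.98
position: [0.3973, 0.1735, 0.2257]
orientation: [-0.183, 0.983, 0.002, -0.004]
wrist_force: [-0.1, -0.1, 0.3]
gripper_width: 0.0398
gripper_force: 0.0
5.98 q [ 0.106 -0.403 -0.374  1.607  0.003 -0.261] p [0.3973 0.1735 0.2257] F [-0.1 -0.1  0.3] w 0.03980067036378229 gf 0.0
[[-0.933 -0.359 -0.008]
 [-0.359  0.933  0.002]
 [ 0.007  0.004 -1.   ]]
shift mm [ -3.3  -2.  140.6]
turn [ 0.25 -0.37  0.06]
(np.float64(250.94315909225404), np.float64(275.17698469908214))
(np.float64(249.42320983717164), np.float64(140.86311916294702))
(np.float64(250.0566107903809), np.float64(183.07029746209489))
```

View pics/w2.png

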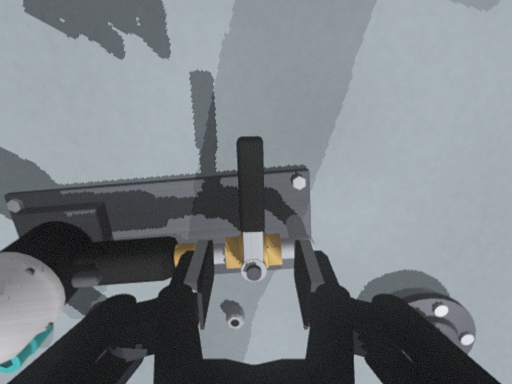

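The wrist view shows the stem at (254,270), the lever tip at (250,138), and the grip between the open fingers' lines. The socket and wrench are at left.

```bash
python3 - <<'E'
from h import *
import pickle;W=pickle.load(open('w2.pkl','rb'))
s=atz(W,254,270,.115);t=atz(W,250,138,.106);w=np.array([.5745,.0086])
print(s,t,np.linalg.norm((s-t)[:2]))
for s2 in (s[:2],np.array([.479,.204])):
    v=s2-w;print('pipe',np.linalg.norm(v),np.degrees(np.arctan2(v[1],v[0])))
    d=t[:2]-s2;print('lever ang',np.degrees(np.arctan2(d[1],d[0])))
p=[atz(W,*q,.07) for q in((190,254),(300,249))];print('pipe img',p,np.degrees(np.arctan2(*(p[1]-p[0])[1::-1])))
E
```

```text
[0.47290235 0.204643   0.115     ] [0.36327777 0.15898468 0.106     ] 0.11875281271152834
pipe 0.2208052148274748 117.39507310899963
lever ang -157.38840949823037
pipe 0.21748887327861166 116.04665810533093
lever ang -158.74423322211416
pipe img [array([0.50594578, 0.14578929, 0.07      ]), array([0.45939896, 0.25120094, 0.07      ])] 113.82490394131217
```

```bash
python3 -m inch '[[[0,0,30],[0,0,0],40],[[0,0,60],[0,0,0],40],[[0,0,90],[0,0,0],40],[[0,0,115],[0,0,0],40],[[0,0,130],[0,0,0],40],[[0,0,141],[0,-0.4,0],40],[[0,0,141],[0,-0.4,0],40]]'; python3 -m inch '[[[0,0,0],[0,0,0],27],[[0,0,0],[0,0,0],24],[[0,0,0],[0,0,0],21],[[0,0,0],[0,0,0],20],[[0,0,0],[0,0,0],20]]' 20;  python3 st.py
python3 - <<'E'
from h import *
import numpy as np
o=robot.observe();R=Ro.from_quat(o['orientation']).as_matrix();p=o['position'];S=np.array([.476,.2045])
d=p[:2]-S;print(np.linalg.norm(d),np.degrees(np.arctan2(d[1],d[0])),'tool x',np.degrees(np.arctan2(R[1,0],R[0,0])))
for a in range(7,43,7):
    r=np.radians(-a);M=np.array([[np.cos(r),-np.sin(r)],[np.sin(r),np.cos(r)]]);q=S+M@d
    print(a,(R.T@np.r_[q-p[:2],0]*1000).round(1))
E
```

```text
clock: 6.67
position: [0.3956, 0.1734, 0.0835]
orientation: [-0.178, 0.984, 0.002, -0.001]
wrist_force: [-0.5, 0.0, 0.2]
gripper_width: 0.0403
gripper_force: 0.0
clock: 7.08
position: [0.3975, 0.1736, 0.0868]
orientation: [-0.18, 0.984, 0.002, 0.001]
wrist_force: [-3.3, -3.3, 5.6]
gripper_width: 0.0217
gripper_force: 19.4
7.08 q [ 0.105 -0.41  -0.631  1.347  0.004 -0.257] p [0.3975 0.1736 0.0868] F [-3.3 -3.3  5.6] w 0.021726587579435457 gf 19.44382131099701
[[-0.935 -0.354  0.002]
 [-0.354  0.935  0.004]
 [-0.003  0.003 -1.   ]]
0.08433619434663968 -158.47924584450098 tool x -159.25512217636756
7 [-0.5 10.3  0. ]
14 [-2.2 20.4  0.1]
21 [-5.2 30.3  0.1]
28 [-9.3 39.7  0.2]
35 [-14.6  48.6   0.2]
42 [-20.9  56.7   0.2]
```

```bash
python3 -m inch '[[[-0.3,7.4,0],[0,0,5],20],[[-1.1,14.7,0],[0,0,10],20],[[-2.6,21.9,0],[0,0,15],20],[[-4.7,28.9,0],[0,0,20],20],[[-7.5,35.7,0],[0,0,25],20],[[-10.9,42.3,0],[0,0,30],20],[[-14.6,48.6,0],[0,0,35],20],[[-19,54.5,0],[0,0,40],20],[[-19,54.5,0],[0,0,40],20],[[-19,54.5,0],[0,0,40],20]]' 20;  python3 st.py
```

```text
clock: 7.92
position: [0.3958, 0.2323, 0.0868]
orientation: [0.165, 0.986, 0.003, 0.0]
wrist_force: [-1.7, 5.7, 5.6]
gripper_width: 0.0216
gripper_force: 19.9
7.92 q [ 0.241 -0.323 -0.564  1.327  0.006  0.572] p [0.3958 0.2323 0.0868] F [-1.7  5.7  5.6] w 0.02155420701225716 gf 19.865257143974304
[[-0.945  0.326  0.001]
 [ 0.326  0.945  0.006]
 [ 0.001  0.006 -1.   ]]
```

```bash
python3 -m inch '[[[0,0,0],[0,0,0],30],[[0,0,0],[0,0,0],40],[[0,0,0],[0,0,0],40],[[0,0,-20],[0,0,0],40],[[0,0,-50],[0,0,0],40],[[0,0,-80],[0,0,0],40],[[0,0,-110],[0,0,0],40],[[0,0,-140],[0,0,0],40],[[0,0,-140],[0,0,0],40],[[0,0,-140],[0,0,0],40]]'
python3 - <<'E'
from h import *
import pickle
W=robot.camera_params('wrist')
im=robot.read_camera('wrist');cv2.imwrite('pics/w3.png',im);pickle.dump(W,open('w3.pkl','wb'))
E
```

```text
clock: 8.75
position: [0.3964, 0.2307, 0.2275]
orientation: [0.167, 0.986, 0.003, 0.001]
wrist_force: [-0.9, 0.8, -0.8]
gripper_width: 0.0399
gripper_force: 0.0
```

View pics/w3.png

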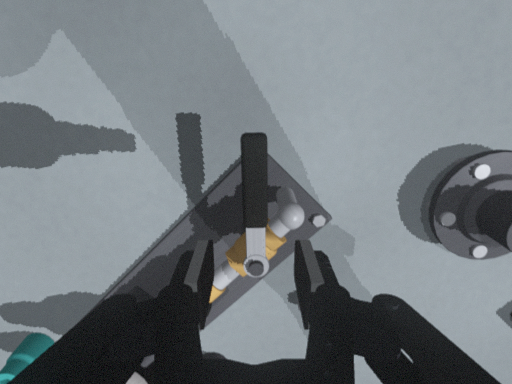

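The lever now points up the picture from the stem at (257,267) to its tip at (255,134). The pipe and plate lie diagonally, with one plate edge from (100,302) to (245,162) and the end edge from (272,153) to (329,214).

```bash
python3 - <<'E'
from h import *
import pickle;W=pickle.load(open('w3.pkl','rb'))
A=lambda p,q:np.degrees(np.arctan2(*(q-p)[1::-1]))%360
s=atz(W,257,267,.115);t=atz(W,254.5,134,.106);lv=A(s,t)
print(s,t,lv, 'lever mid', A(atz(W,256.5,220,.111),atz(W,254.5,140,.111)))
for z in(.0,.012,.02):
  print('edge',A(atz(W,100,302,z),atz(W,245,162,z)),'end',A(atz(W,272,153,z),atz(W,329,214,z)))
T=robot.camera_params('top')
c=lambda x,y:((x+.5)/5-.5+155,(y+.5)/5-.5+180)
for z in (.012,.02): # bolts in top crop
  B=[atz(T,*c(*q),z) for q in((515,42),(593,186),(115,435),(41,287))]
  print('bolts',A(B[0],B[3]),A(B[1],B[2]),A(B[0],B[1])-90,A(B[3],B[2])-90)
E
```

```text
[0.47385271 0.20857635 0.115     ] [0.35968813 0.24595788 0.106     ] 161.86971822802917 lever mid 162.24035421926348
edge 115.33614391647535 end 23.778973831344153
edge 115.33614391647535 end 23.778973831344143
edge 115.33614391647538 end 23.77897383134413
bolts 116.135155497802 116.02519328045904 116.29295543933159 116.35224517561983
bolts 116.135155497802 116.02519328045905 116.29295543933159 116.35224517561983
```

```bash
python3 -c "
from plant import robot
print(robot.sign_off())"
```

```text
the job is handed in; nothing more can be done
None
```

The socket was pushed down to a hard stop at z = 0.261 m (the home height). The valve lever was then turned to an estimated 43–45° and released, the arm was lifted clear, and the job was handed in at about 9 s.

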